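Feel the foam brick home in the holding jig and clamp it

TASK

Push the green foam brick along the lane of the holding jig, into the hood, until you feel it come up against the sprung stop hidden inside; go gently, let the stop give only a little so the foam is not crushed, and leave the brick resting against it. Then throw the red clamp lever on the hood fully over, and leave everything else on the bench where it is.

Things in the scene. Friction and masses are not known exactly. Their poses are not given: they have to be found in the camera images.
- jig: Aluminium holding jig fixed to the bench. Origin on the bench top, lane centre, under the hood's mouth; x runs along the lane from its open end into the hood, z up. Base plate 460 x 150 mm, 8 mm thick (x -275 to +185 mm). Side rails (x -275 to 0, tops 33 mm above the bench) leave a lane 118 mm wide.
- hood_mouth (a point): Lane centre at the mouth of the jig's closed grey hood, 8 mm above the bench (jig x = 0). The hood covers jig x 0 to 185 mm, 138 mm wide, top 131 mm above the bench. Out of sight inside, a sprung stop stands across the lane, its face 50 to 120 mm in: its place changes from run to run and must be felt.
- brick: Dark green caged foam brick on its tray: one loose rigid block 200 mm long (x, along the lane) x 110 wide x 80 high, about 0.6 kg; origin at the centre of its underside. It lies on the 8 mm base plate, in the lane, in front of the hood, and slides with a few newtons of steady drag. When home, at least 80 mm of it still sticks out of the hood.
- end_stop (a joint): Give of the hidden sprung stop (m): 0 untouched, grows as the brick presses it in. It resists with about 1.5 N at once and 0.7 N more per mm; pressing it in by 20 mm crushes the foam.
- clamp (a joint): Red clamp lever on the hood roof (rad): 0 open, leaning towards the open end of the jig (the jig's -x); 1.0 fully over, leaning to the jig's +x. It stays where it is left.
- clamp_tip (a point): Free end of the red clamp lever; the lever is 80 mm long, its pivot lies above the jig's lane centre 75 mm in from the hood's mouth, and it swings in the jig's x-z plane.
- spare_brick: Second foam brick like the first, a bystander on the bench; origin at the centre of its underside.
- tape_reel: Bystander: green reel lying flat beside the jig, 68 mm across, 24 mm high; origin under its centre.
- screwdriver: Bystander: screwdriver with yellow handle, 170 mm, lying beside the jig; origin near its middle.
- vase: Bystander: white ceramic vase 90 mm across, 95 mm high; origin under its centre.
- glue: Bystander: white bottle with orange cap, 52 mm across, 100 mm high; origin under its centre.
- pin_bowl: Bystander: steel bowl 100 mm across, 40 mm high; origin under its centre.
- brush: Bystander: wooden-handled brush lying on the bench; origin near its middle.
There are look-alikes about, which are no part of the job. What is shaped like the brick but purple or white is not meant.

How it is judged:
On the way, in this order (a step that is already met when the one before it is completed fails the run):
1. the brick has come up against the hidden stop and pressed it in by at least 1 mm, with the clamp lever still open (value of joint end_stop above 0.001 m and value of joint clamp below 0.4 rad), for 0.2 s.
2. the clamp lever is thrown fully over (past 0.85 rad) (value of joint clamp above 0.85 rad), for 0.2 s.
At the end, for the whole second after the job is handed in: The brick lies flat (within 0.1 rad) and centred in the lane (within 15 mm), at rest, resting against the end stop so that the stop is pressed in by 0.5 to 20 mm; the clamp lever is past 0.85 rad (value of joint end_stop between 0.0005 and 0.02 m and value of joint clamp above 0.85 rad and linear speed of brick below 0.01 m/s and angle between brick's own z axis and vertical below 0.1 rad and y of brick in the frame of jig between -0.015 and 0.015 m); the robot touches nothing.
It fails at once if the end stop is pressed in by more than 20 mm (foam crushed) (value of joint end_stop above 0.02 m).
It fails at once if the clamp lever is thrown before the brick is against the stop (value of joint clamp above 0.6 rad and value of joint end_stop below 0.0005 m).
It fails at once if a bystander is moved by more than 30 mm (distance of any of spare_brick, tape_reel, screwdriver, vase, glue, pin_bowl, brush from where it was at the start of the episode above 0.03 m).
It also fails if it takes over 64 s, if anything falls off the work surface, if the arm or the gripper's body presses on something with over 40 N, if the wrist force passes 120 N, or if a joint passes its speed limit or range.

ROBOT

A 6-joint arm with a two-finger parallel gripper is mounted at the origin on the work surface. World frame = base frame: x ahead of the robot, y to its left, z up, the work surface at z = 0. Lengths are in m, angles in rad, forces in N, time in s.
With the tool pointing down it reaches from about 0.35 to 0.725 m from the base axis. Payload 6 kg.
Tool frame: the origin (TCP) lies midway between the tips of the shut fingers; the grasp point (between the pads) lies 19 mm behind it; z points along the fingers, y is the line along which they close (so a half turn about z gives the same grasp; the last joint's range is limited). The gripper opens to 85 mm and grips with 20 to 120 N. Pads are 22 mm wide; open, the fingers measure 114 mm over their backs; the gripper's body (76 mm by 85 mm) begins 54 mm behind the grasp point. The pads swing forward as they close: fully open they stand 13 mm farther back than shut.
Start: joints at [-0.832, 0.04, 0.085, 0, -1.615, -0.334], TCP at [0.236, -0.551, 0.231] pointing down, gripper open.
Joint ranges: [-2.56, 2.56], [-1.29, 2.01], [-1.08, 1.49], [-3.29, 1.98], [-2.81, -0.18], [-2.99, 2.99]. Speed limits (rad/s): [2.57, 2.57, 3.01, 3.14, 3.14, 3.14].

INTERFACE

Orientations are given as a rotation vector (axis times angle).
In Python, from plant import env, cams gives the robot as it stands.
- The arm moves only by the shell command python3 -m inch 'ROWS' [FORCE]. ROWS is a JSON object of lists of equal length, an entry for each row: "twist": the turn, a rotation vector about the tool's x, y, z in rad, a list of three; "translation": the shift along the tool's x, y, z in cm, a list of three; "jaw": the opening, from 0 (shut) to 1 (fully open). In form: {"twist": [[ax, ay, az], ...], "translation": [[dx, dy, dz], ...], "jaw": [jaw, ...]}. A call has 1 to 5 rows; each row is the pose to reach, as a shift and turn from the pose commanded when the call began, along the tool's axes at that moment; what a row does not reach only later rows make up. A row lasts 1/8 s, in which the tool goes at most 62.5 mm and 10.7 degrees, less where a joint would pass 70% of its speed; a pose out of reach is approached as far as the arm can. A call with a gripper value outside its range is refused whole. The fingers move at their own pace and stop on an object; FORCE is the grip in N (left out, the last holds). Time passes only in rows, so rows that repeat a pose let the fingers close. It gives the time, the measured TCP pose, the force, the opening and the grip force at its end, in the units of the state.
- env.read_state(): the state, without advancing time (a new reading comes with each control period).
- cams.read_camera(name): name is "scene" or "side" or "wrist"; returns a dict with "frame" (384x512x3 uint8, red, green, blue), "mtx" (3x3 intrinsics, pixels), "dist_coeffs" ([k1, k2, p1, p2, k3] as OpenCV has them; the pictures are not rectified), "pose" (4x4, takes a point from camera to world coordinates); the wrist camera has in their place "tool_from_camera" (4x4, takes a point from camera to tool coordinates, whose origin is the TCP and whose axes are the flange's). Camera axes: x right, y up, looking along -z (the intrinsics and any distortion apply to the point x, -y, -z); pixel columns grow to the right and rows downward; lengths in m; the calibration is good to about 2 mm. A picture is of the moment at which its call begins: read the wrist's pose just before it. There is no depth.
- env.finish_job(): hands the job in; it is judged then, once.
Trained networks look in the newest picture that a camera, given by its name, has taken for a name from the list of things; names that differ only in an ending like _2 or _b are one class to them, and where a whole thing is asked for, a point or a joint stands for the part that bears it (a point fixed in the world has none). Each returns a list of dicts, best first, with "conf" (0 to 1); they miss things now and then, are a little off and sometimes report something else, mostly with a low value. They report only what shows in the picture. A call takes as long as a camera call. They do not tell look-alikes from the thing itself.
- cams.recognise(label, camera): "at" ([row, column] in pixels, amid what is visible of it).
- cams.trace(label, camera): "region" (384x512 bool, what is visible of it) and "at" ([row, column] in pixels, amid what is visible of it).
The state is a dict: "time": time; "q": joint angles; "joint_velocities": joint speeds; "tau": joint torques, N m; "tcp_pos": TCP position; "tool_rot": TCP orientation; "force": force on the tool from outside, world axes, zero at the start; "moment": the same for the moment, N m; "grip_width": opening from 0.0 (shut) to 1.0 (fully open); "gripper_force": force on a finger pad.
Only numpy, scipy, OpenCV 4.12 (cv2) and the standard library are available. Lean on these libraries where they do the work, as an engineer would, in place of code of your own. Each camera call takes 0.05 s, during which the arm holds its last target. There are 200 camera calls.

## Working session

There is one attempt and no reset: what is moved stays moved. The work goes in short steps, Python scripts to look and compute and a shell command to move; the robot and the scene stay as the last step left them, time stands still between calls to the robot, and variables do not carry over. Pictures are saved under pics/ and viewed, at most 10 in all, crops included, and the job is handed in when it is done.

```bash
ls; mkdir -p pics
python3 - <<'E'
from plant import env,cams
import cv2,numpy as np
s=env.read_state();print({k:np.round(v,3).tolist() for k,v in s.items()})
ims=[]
for c in("scene","side"):
    d=cams.read_camera(c);cv2.imwrite(f"pics/{c}0.png",d["frame"][:,:,::-1])
    for l in("jig","hood_mouth","brick","clamp","clamp_tip","spare_brick"):
        print(c,l,[(np.round(r["at"]).tolist(),round(r["conf"],2)) for r in cams.recognise(l,c)][:3])
E
```

```text
pics
{'time': 0.0, 'q': [-0.832, 0.041, 0.084, -0.0, -1.616, -0.334], 'joint_velocities': [0.001, 0.002, 0.001, -0.002, -0.002, -0.001], 'tau': [0.0, -36.821, 34.742, 6.932, -0.005, 0.0], 'tcp_pos': [0.236, -0.551, 0.23], 'tool_rot': [0.631, -3.077, -0.003], 'force': [-0.517, -0.09, -0.507], 'moment': [0.004, -0.019, 0.004], 'gripper_force': 0.0, 'grip_width': 1.002}
scene jig [([234.0, 271.0], 0.91), ([155.0, 205.0], 0.39)]
scene hood_mouth [([235.0, 268.0], 0.78)]
scene brick [([153.0, 279.0], 0.92), ([203.0, 224.0], 0.81), ([277.0, 400.0], 0.71)]
scene clamp [([189.0, 268.0], 0.53)]
scene clamp_tip [([205.0, 224.0], 0.56)]
scene spare_brick [([347.0, 320.0], 0.62)]
side jig [([199.0, 239.0], 0.7)]
side hood_mouth [([202.0, 242.0], 0.59)]
side brick [([312.0, 219.0], 0.89), ([241.0, 305.0], 0.75), ([165.0, 219.0], 0.74)]
side clamp [([167.0, 250.0], 0.58)]
side clamp_tip [([167.0, 249.0], 0.56)]
side spare_brick [([166.0, 216.0], 0.78)]
```

View pics/scene0.png

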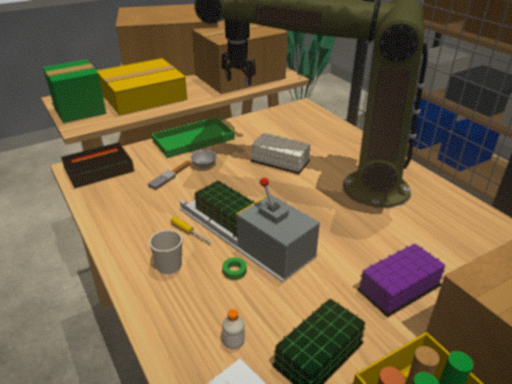

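View pics/side0.png

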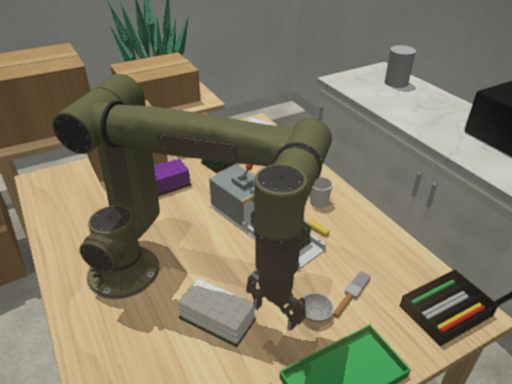

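The scene view shows the brick at about (row 205, col 224), in front of the grey hood at (235, 275), with the red knob at (182, 264). The spare brick is at (345, 320). Next I zoom in to get the hood corners.

Run:
```python
import cv2
a=cv2.imread("pics/scene0.png")[170:285,170:330]
cv2.imwrite("pics/crop0.png",cv2.resize(a,None,fx=5,fy=5,interpolation=cv2.INTER_CUBIC))
```

```text
(no output)
```

View pics/crop0.png

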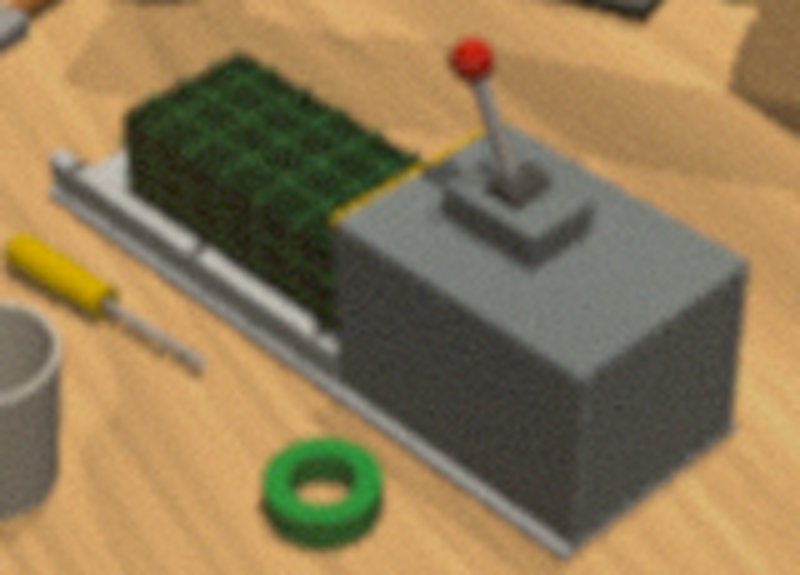

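Crop pixels (5x, offset col 170, row 170):
- Hood top corners: (333,218), (492,130), (745,265) and (583,378).
- Plate corners: (570,553) and (55,195).
- Red knob: (472,58).
- Brick rear top corners: (128,118) and (240,57).

```bash
cat > h.py <<'E'
import numpy as np,cv2
from scipy.spatial.transform import Rotation as R
F=np.diag([1,-1,-1.])
def proj(d,P):
    T=np.linalg.inv(d["pose"]);X=(np.atleast_2d(P)@T[:3,:3].T+T[:3,3])@F
    return cv2.projectPoints(X,np.zeros(3),np.zeros(3),d["mtx"],np.array(d["dist_coeffs"]))[0][:,0]
def ray(d,uv):
    p=cv2.undistortPoints(np.array([[uv]],float),d["mtx"],np.array(d["dist_coeffs"]))[0,0]
    return d["pose"][:3,3],d["pose"][:3,:3]@F@np.array([p[0],p[1],1])
def jw(j,P):
    P=np.atleast_2d(P);c,s=np.cos(j[2]),np.sin(j[2])
    return P@np.array([[c,s,0],[-s,c,0],[0,0,1]])+[j[0],j[1],0]
E
python3 - <<'E'
from plant import env,cams
from h import *
from scipy.optimize import least_squares
d=cams.read_camera("scene");d2=cams.read_camera("side")
u=lambda a:np.array(a,float)/5+170-.4
P=np.array([[0,-.069,.131],[0,.069,.131],[.185,.069,.131],[.185,-.069,.131],[.185,-.075,0.004],[-.275,-.075,.004]])
U=u([(333,218),(492,130),(745,265),(583,378),(570,551),(55,193)])
best=min((least_squares(lambda j:(proj(d,jw(j,P))-U).ravel(),[.5,0,y]) for y in(0,1.5,3,-1.5)),key=lambda r:r.cost)
j=best.x;print("jig",j,np.round(best.fun,1));np.save("jig.npy",j)
Mw=np.array([[np.cos(j[2]),-np.sin(j[2])],[np.sin(j[2]),np.cos(j[2])]])
def J(w):
    w=np.array(w);return np.r_[Mw.T@(w[:2]-j[:2]),w[2]]
def atz(dd,uv,z):
    o,r=ray(dd,uv);return o+r*(z-o[2])/r[2]
for c in[(128,118),(240,57)]:print("brick rear top",J(atz(d,u(c),.088)))
# knob: intersect jig plane y=0
n=np.r_[-np.sin(j[2]),np.cos(j[2]),0]
o,r=ray(d,u((472,58)));t=-(n@(o-np.r_[j[:2],0]))/(n@r);print("knob jig",J(o+t*r),"world",o+t*r)
im=d2["frame"].astype(int);m=(im[...,0]>120)&(im[...,1]<60)&(im[...,2]<60);m[:140]=0;m[185:]=0
ys,xs=np.nonzero(m);print("side red",ys.mean(),xs.mean(),len(ys))
print("proj jig into side",proj(d2,jw(j,P)).round().tolist(), proj(d2,o+t*r))
for l in("tape_reel","screwdriver","vase","glue","pin_bowl","brush","spare_brick"):
    r=cams.recognise(l,"scene")
    print(l,[(np.round(q["at"]),round(q["conf"],2),atz(d,q["at"][::-1],.02).round(3),J(atz(d,q["at"][::-1],.02)).round(3)) for q in r[:2]])
s=env.read_state();print("mouth",j[:2],"tool axes\n",R.from_rotvec(s["tool_rot"]).as_matrix().round(3))
E
```

```text
jig [ 0.50269945  0.01150826 -4.46877468] [ 0.2  0.4  2.3 -2.1  1.  -1.1 -0.5  0.1 -1.3  1.6 -1.8  0.1]
brick rear top [-0.20746938 -0.05268173  0.088     ]
brick rear top [-0.20963239  0.04254732  0.088     ]
knob jig [3.85869305e-02 5.20417043e-17 2.26215655e-01] world [0.49339183 0.04895582 0.22621565]
side red 165.66666666666666 248.83333333333334 18
proj jig into side [[270.0, 184.0], [241.0, 200.0], [208.0, 177.0], [236.0, 163.0], [238.0, 189.0], [326.0, 248.0]] [[248.53946612 165.29067683]]
tape_reel [(array([272., 237.]), 0.83, array([0.627, 0.128, 0.02 ]), array([ 0.083, -0.148,  0.02 ]))]
screwdriver [(array([225., 180.]), 0.61, array([ 0.681, -0.137,  0.02 ]), array([-0.187, -0.137,  0.02 ]))]
vase [(array([252., 172.]), 0.62, array([ 0.75 , -0.037,  0.02 ]), array([-0.106, -0.228,  0.02 ]))]
glue [(array([330., 237.]), 0.83, array([0.721, 0.297, 0.02 ]), array([ 0.224, -0.281,  0.02 ]))]
pin_bowl [(array([186., 266.]), 0.71, array([ 0.338, -0.182,  0.02 ]), array([-0.148,  0.207,  0.02 ])), (array([157., 203.]), 0.69, array([ 0.439, -0.469,  0.02 ]), array([-0.451,  0.178,  0.02 ]))]
brush [(array([176., 168.]), 0.71, array([ 0.605, -0.41 ,  0.02 ]), array([-0.434,  0.002,  0.02 ]))]
spare_brick [(array([346., 319.]), 0.9, array([0.579, 0.433, 0.02 ]), array([ 0.391, -0.176,  0.02 ]))]
mouth [0.50269945 0.01150826] tool axes
 [[-0.919 -0.394 -0.   ]
 [-0.394  0.919  0.   ]
 [ 0.     0.    -1.   ]]
```

Jig yaw is about 104°. The brick's rear face is at jig x ≈ -0.208 and the lever tip at jig x ≈ 0.039, z ≈ 0.226. I'll now move behind the brick with the fingers spread across the lane.

```bash
cat > st.py <<'E'
from plant import env
from h import *
j=np.load("jig.npy")
def rep(goal=None,yaw=True):
    s=env.read_state();p=np.array(s["tcp_pos"]);M=R.from_rotvec(s["tool_rot"]).as_matrix()
    c,q=np.cos(j[2]),np.sin(j[2]);J=np.array([[c,-q,0],[q,c,0],[0,0,1]])
    print("t",round(s["time"],2),"tcp jig",(J.T@(p-np.r_[j[:2],0])).round(4),"F jig",(J.T@np.array(s["force"])).round(2),"grip",round(s["grip_width"],2),"q6",round(s["q"][5],2))
    G=J@np.diag([-1,1,-1.])
    print("turn to go",R.from_matrix(M.T@G).as_rotvec().round(3))
    if goal is not None: print("shift cm",(100*M.T@(jw(j,goal)[0]-p)).round(2))
E
python3 -m inch '{"twist":[[0,0,-0.7],[0,0,-0.7],[0,0,-0.7],[0,0,-0.7],[0,0,-0.7]],"translation":[[-4.2,1.6,0],[-8.4,3.2,0],[-12.6,4.8,0],[-16.8,6.4,0],[-21,8,0]],"jaw":[0.6,0.6,0.6,0.6,0.6]}'
python3 -c "
from st import *
rep([-.265,-.004,.2])"
```

```text
time: 1.78
tcp_pos: [0.3987, -0.3941, 0.2314]
tool_rot: [-1.65, 2.673, -0.0]
force: [-0.2, -0.2, -0.8]
grip_width: 0.601
gripper_force: 0.0
t 1.77 tcp jig [-0.3686  0.1987  0.2314] F jig [-0.19  0.25 -0.8 ] grip 0.6 q6 -0.04
turn to go [-0.    -0.    -0.708]
shift cm [-21.05  -8.66   3.15]
```

```bash
python3 -m inch '{"twist":[[0,0,-0.708],[0,0,-0.708],[0,0,-0.708],[0,0,-0.708],[0,0,-0.708]],"translation":[[-4.2,-1.7,0],[-8.4,-3.4,0],[-12.6,-5.2,0],[-16.8,-7,1],[-21,-8.7,3]],"jaw":[0.6,0.6,0.6,0.6,0.6]}'
python3 -c "
from st import *
rep([-.265,-.004,.045])"
```

```text
time: 2.4
tcp_pos: [0.5714, -0.2458, 0.202]
tool_rot: [-2.474, 1.934, -0.003]
force: [0.7, -0.3, -0.1]
grip_width: 0.6
gripper_force: 0.0
t 2.4 tcp jig [-0.2663 -0.0046  0.202 ] F jig [-0.47 -0.6  -0.06] grip 0.6 q6 0.33
turn to go [-0.002 -0.001  0.   ]
shift cm [-0.14  0.09 15.7 ]
```

```bash
python3 -m inch '{"twist":[[0,0,0],[0,0,0],[0,0,0],[0,0,0],[0,0,0]],"translation":[[0,0,4],[0,0,8],[0,0.1,12],[0,0.1,15.5],[0,0.1,15.5]],"jaw":[0.6,0.6,0.6,0.6,0.6]}'
python3 - <<'E'
from st import *
from plant import cams
rep()
for c in("scene","side"):
    d=cams.read_camera(c);a=d["frame"][:,:,::-1]
    o=proj(d,jw(j,[-.2,0,.08]))[0].astype(int);a=a[max(0,o[1]-70):o[1]+60,max(0,o[0]-80):o[0]+80]
    cv2.imwrite(f"pics/{c}1.png",cv2.resize(a,None,fx=2.5,fy=2.5))
x=[cv2.imread(f"pics/{c}1.png") for c in("scene","side")]
h=min(i.shape[0] for i in x);cv2.imwrite("pics/both1.png",np.hstack([i[:h,:400] for i in x]))
E
```

```text
time: 3.02
tcp_pos: [0.5668, -0.2465, 0.043]
tool_rot: [2.471, -1.936, -0.009]
force: [0.2, 0.8, 0.1]
grip_width: 0.601
gripper_force: 0.0
t 3.02 tcp jig [-0.2658 -0.      0.043 ] F jig [ 0.7  -0.37  0.12] grip 0.6 q6 0.33
turn to go [ 0.006  0.003 -0.002]
```

View pics/both1.png

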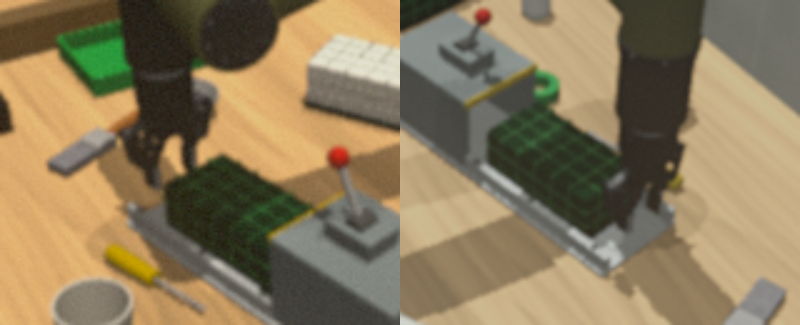

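The fingers stand squarely behind the brick, straddling the lane centre, and the lever is still open. Next I close up and start the push, noting the steady drag.

```bash
python3 -m inch '{"twist":[[0,0,0],[0,0,0],[0,0,0],[0,0,0],[0,0,0]],"translation":[[-1.5,-0.2,0],[-3,-0.4,0],[-3.8,-0.4,0],[-4.4,-0.4,0],[-5,-0.4,0]],"jaw":[0.6,0.6,0.6,0.6,0.6]}' | sed -n 4p
python3 -c "
from st import *
rep()"
python3 -m inch '{"twist":[[0,0,0],[0,0,0],[0,0,0],[0,0,0],[0,0,0]],"translation":[[-0.4,0,0],[-0.8,0,0],[-1.2,0,0],[-1.6,0,0],[-2,0,0]],"jaw":[0.6,0.6,0.6,0.6,0.6]}'| sed -n 4p
python3 -c "
from st import *
rep()"
python3 -m inch '{"twist":[[0,0,0],[0,0,0],[0,0,0],[0,0,0],[0,0,0]],"translation":[[-0.4,0,0],[-0.8,0,0],[-1.2,0,0],[-1.6,0,0],[-2,0,0]],"jaw":[0.6,0.6,0.6,0.6,0.6]}'| sed -n 4p
python3 -c "
from st import *
rep()"
```

```text
force: [2.2, -5.7, 3.5]
t 3.75 tcp jig [-0.2175 -0.0065  0.0478] F jig [-6.09 -0.8   3.52] grip 0.6 q6 0.24
turn to go [-0.002 -0.002 -0.001]
force: [0.9, -4.9, 3.3]
t 4.38 tcp jig [-0.1978 -0.0065  0.0478] F jig [-4.95  0.31  3.34] grip 0.6 q6 0.21
turn to go [-0.002 -0.002 -0.002]
force: [1.9, -5.9, 3.6]
t 5.0 tcp jig [-0.1778 -0.0066  0.0478] F jig [-6.16 -0.4   3.58] grip 0.6 q6 0.17
turn to go [-0.002 -0.002 -0.002]
```

Steady drag is about 5.5 N. Continuing in small steps and watching for a rise.

```bash
python3 -m inch '{"twist":[[0,0,0],[0,0,0],[0,0,0],[0,0,0]],"translation":[[-0.2,0,0],[-0.4,0,0],[-0.6,0,0],[-0.8,0,0]],"jaw":[0.6,0.6,0.6,0.6]}'| sed -n 4p
python3 -c "
from st import *
rep()"
python3 -m inch '{"twist":[[0,0,0],[0,0,0],[0,0,0]],"translation":[[-0.2,0,0],[-0.4,0,0],[-0.6,0,0]],"jaw":[0.6,0.6,0.6]}'| sed -n 4p
python3 -c "
from st import *
rep()"
```

```text
force: [1.1, -5.5, 4.6]
t 5.5 tcp jig [-0.1698 -0.0065  0.0478] F jig [-5.6   0.29  4.64] grip 0.6 q6 0.16
turn to go [-0.002 -0.002 -0.002]
force: [1.3, -6.3, 3.3]
t 5.88 tcp jig [-0.1639 -0.0066  0.0478] F jig [-6.41  0.27  3.32] grip 0.6 q6 0.15
turn to go [-0.002 -0.002 -0.002]
```

```bash
python3 -m inch '{"twist":[[0,0,0],[0,0,0],[0,0,0]],"translation":[[-0.2,0,0],[-0.4,0,0],[-0.6,0,0]],"jaw":[0.6,0.6,0.6]}'| sed -n 4p
python3 -c "
from st import *
rep()"
```

```text
force: [1.8, -6.0, 3.2]
t 6.25 tcp jig [-0.1579 -0.0065  0.0478] F jig [-6.28 -0.33  3.24] grip 0.6 q6 0.14
turn to go [-0.002 -0.002 -0.002]
```

```bash
python3 -m inch '{"twist":[[0,0,0],[0,0,0],[0,0,0]],"translation":[[-0.2,0,0],[-0.4,0,0],[-0.6,0,0]],"jaw":[0.6,0.6,0.6]}'| sed -n 4p
python3 -c "
from st import *
rep()"
```

```text
force: [1.8, -6.0, 4.1]
t 6.62 tcp jig [-0.1519 -0.0066  0.0478] F jig [-6.21 -0.28  4.11] grip 0.6 q6 0.12
turn to go [-0.002 -0.002 -0.002]
```

```bash
python3 -m inch '{"twist":[[0,0,0],[0,0,0],[0,0,0]],"translation":[[-0.2,0,0],[-0.4,0,0],[-0.6,0,0]],"jaw":[0.6,0.6,0.6]}'| sed -n 4p
python3 -c "
from st import *
rep()"
```

```text
force: [1.6, -5.2, 2.9]
t 7.0 tcp jig [-0.1458 -0.0066  0.0478] F jig [-5.46 -0.26  2.94] grip 0.6 q6 0.11
turn to go [-0.002 -0.002 -0.002]
```

```bash
cat > ok.py <<'E'
import st,sys
from st import *
rep()
f=np.mean([np.hypot(*env.read_state()["force"][:2])]);sys.exit(f>7.6)
E
python3 -m inch '{"twist":[[0,0,0],[0,0,0],[0,0,0]],"translation":[[-0.2,0,0],[-0.4,0,0],[-0.6,0,0]],"jaw":[0.6,0.6,0.6]}'| sed -n 4p
python3 ok.py && python3 -m inch '{"twist":[[0,0,0],[0,0,0],[0,0,0]],"translation":[[-0.2,0,0],[-0.4,0,0],[-0.6,0,0]],"jaw":[0.6,0.6,0.6]}'| sed -n 4p
python3 ok.py
```

```text
force: [2.5, -7.3, 3.6]
t 7.38 tcp jig [-0.1398 -0.0066  0.0478] F jig [-7.68 -0.63  3.64] grip 0.6 q6 0.1
turn to go [-0.002 -0.002 -0.002]
t 7.38 tcp jig [-0.1398 -0.0066  0.0478] F jig [-7.68 -0.63  3.64] grip 0.6 q6 0.1
turn to go [-0.002 -0.002 -0.002]True
True
```

```bash
python3 -m inch '{"twist":[[0,0,0],[0,0,0]],"translation":[[-0.1,0,0],[-0.2,0,0]],"jaw":[0.6,0.6]}'| sed -n 4p
python3 -m inch '{"twist":[[0,0,0],[0,0,0]],"translation":[[-0.1,0,0],[-0.2,0,0]],"jaw":[0.6,0.6]}'| sed -n 4p
python3 ok.py
```

```text
force: [1.7, -6.2, 3.8]
force: [1.5, -6.3, 3.6]
t 7.88 tcp jig [-0.1359 -0.0066  0.0478] F jig [-6.51  0.12  3.57] grip 0.6 q6 0.09
turn to go [-0.002 -0.002 -0.002]False
```

Just noise. Continuing.

```bash
python3 -m inch '{"twist":[[0,0,0],[0,0,0],[0,0,0]],"translation":[[-0.13,0,0],[-0.26,0,0],[-0.4,0,0]],"jaw":[0.6,0.6,0.6]}'| sed -n 4p
python3 ok.py && python3 -m inch '{"twist":[[0,0,0],[0,0,0],[0,0,0]],"translation":[[-0.13,0,0],[-0.26,0,0],[-0.4,0,0]],"jaw":[0.6,0.6,0.6]}'| sed -n 4p
python3 ok.py
```

```text
force: [2.6, -6.6, 3.6]
t 8.25 tcp jig [-0.1319 -0.0066  0.0478] F jig [-7.08 -0.93  3.57] grip 0.6 q6 0.09
turn to go [-0.002 -0.002 -0.002]
t 8.25 tcp jig [-0.1319 -0.0066  0.0478] F jig [-7.08 -0.93  3.57] grip 0.6 q6 0.09
turn to go [-0.002 -0.002 -0.002]False
False
```

```bash
sed -i 's/sys.exit(f>7.6)/sys.exit(int(f>8.5))/' ok.py
python3 -m inch '{"twist":[[0,0,0],[0,0,0],[0,0,0]],"translation":[[-0.13,0,0],[-0.26,0,0],[-0.4,0,0]],"jaw":[0.6,0.6,0.6]}'| sed -n 4p
python3 ok.py && python3 -m inch '{"twist":[[0,0,0],[0,0,0],[0,0,0]],"translation":[[-0.13,0,0],[-0.26,0,0],[-0.4,0,0]],"jaw":[0.6,0.6,0.6]}'| sed -n 4p
python3 ok.py
```

```text
force: [0.9, -6.5, 4.4]
t 8.62 tcp jig [-0.1279 -0.0066  0.0478] F jig [-6.56  0.74  4.43] grip 0.6 q6 0.08
turn to go [-0.002 -0.002 -0.002]
force: [1.6, -5.4, 3.5]
t 9.0 tcp jig [-0.1239 -0.0066  0.0478] F jig [-5.59 -0.31  3.54] grip 0.6 q6 0.07
turn to go [-0.002 -0.002 -0.002]
```

```bash
python3 -m inch '{"twist":[[0,0,0],[0,0,0],[0,0,0]],"translation":[[-0.13,0,0],[-0.26,0,0],[-0.4,0,0]],"jaw":[0.6,0.6,0.6]}'| sed -n 4p
python3 ok.py && python3 -m inch '{"twist":[[0,0,0],[0,0,0],[0,0,0]],"translation":[[-0.13,0,0],[-0.26,0,0],[-0.4,0,0]],"jaw":[0.6,0.6,0.6]}'| sed -n 4p
python3 ok.py
```

```text
force: [0.7, -6.2, 3.4]
t 9.38 tcp jig [-0.1199 -0.0066  0.0478] F jig [-6.18  0.79  3.4 ] grip 0.6 q6 0.06
turn to go [-0.002 -0.002 -0.002]
force: [1.2, -6.5, 3.8]
t 9.75 tcp jig [-0.1159 -0.0066  0.0478] F jig [-6.6   0.43  3.8 ] grip 0.6 q6 0.05
turn to go [-0.002 -0.002 -0.002]
```

```bash
python3 ok.py &&
python3 -m inch '{"twist":[[0,0,0],[0,0,0],[0,0,0]],"translation":[[-0.13,0,0],[-0.26,0,0],[-0.4,0,0]],"jaw":[0.6,0.6,0.6]}'| sed -n 4p
python3 ok.py
```

```text
t 9.75 tcp jig [-0.1159 -0.0066  0.0478] F jig [-6.6   0.43  3.8 ] grip 0.6 q6 0.05
turn to go [-0.002 -0.002 -0.002]
force: [1.5, -7.0, 3.5]
t 10.12 tcp jig [-0.1119 -0.0066  0.0478] F jig [-7.12  0.22  3.47] grip 0.6 q6 0.05
turn to go [-0.002 -0.002 -0.002]
```

```bash
python3 -m inch '{"twist":[[0,0,0],[0,0,0],[0,0,0]],"translation":[[-0.13,0,0],[-0.26,0,0],[-0.4,0,0]],"jaw":[0.6,0.6,0.6]}'| sed -n 4p
python3 ok.py && python3 -m inch '{"twist":[[0,0,0],[0,0,0],[0,0,0]],"translation":[[-0.13,0,0],[-0.26,0,0],[-0.4,0,0]],"jaw":[0.6,0.6,0.6]}'| sed -n 4p
python3 ok.py
```

```text
force: [1.1, -6.1, 4.4]
t 10.5 tcp jig [-0.1079 -0.0066  0.0478] F jig [-6.22  0.39  4.45] grip 0.6 q6 0.04
turn to go [-0.002 -0.002 -0.002]
force: [2.0, -6.1, 2.9]
t 10.88 tcp jig [-0.1038 -0.0066  0.0478] F jig [-6.46 -0.49  2.87] grip 0.6 q6 0.03
turn to go [-0.002 -0.002 -0.002]
```

```bash
python3 -m inch '{"twist":[[0,0,0],[0,0,0],[0,0,0]],"translation":[[-0.13,0,0],[-0.26,0,0],[-0.4,0,0]],"jaw":[0.6,0.6,0.6]}'| sed -n 4p
python3 ok.py && python3 -m inch '{"twist":[[0,0,0],[0,0,0],[0,0,0]],"translation":[[-0.13,0,0],[-0.26,0,0],[-0.4,0,0]],"jaw":[0.6,0.6,0.6]}'| sed -n 4p
python3 ok.py
```

```text
force: [2.5, -9.9, 3.5]
t 11.25 tcp jig [-0.1004 -0.0065  0.0478] F jig [-10.25  -0.03   3.53] grip 0.6 q6 0.02
turn to go [-0.001 -0.003 -0.002]
t 11.25 tcp jig [-0.1004 -0.0065  0.0478] F jig [-10.25  -0.03   3.53] grip 0.6 q6 0.02
turn to go [-0.001 -0.003 -0.002]
```

```bash
python3 -m inch '{"twist":[[0,0,0],[0,0,0]],"translation":[[-0.1,0,0],[-0.2,0,0]],"jaw":[0.6,0.6]}'| sed -n 4p
python3 ok.py; python3 -m inch '{"twist":[[0,0,0],[0,0,0],[0,0,0]],"translation":[[-0.1,0,0],[-0.2,0,0],[-0.2,0,0]],"jaw":[0.6,0.6,0.6]}'| sed -n 4p
python3 ok.py
```

```text
force: [2.8, -9.7, 1.5]
t 11.5 tcp jig [-0.0987 -0.0065  0.0478] F jig [-10.06  -0.4    1.49] grip 0.6 q6 0.02
turn to go [-0.001 -0.004 -0.002]
force: [2.8, -10.3, 3.6]
t 11.88 tcp jig [-0.0968 -0.0065  0.0478] F jig [-10.68  -0.22   3.57] grip 0.6 q6 0.02
turn to go [-0.001 -0.004 -0.002]
```

Contact felt and confirmed: about 4 N above drag and rising by roughly 0.35 N/mm or more, so the stop is pressed in about 4–6 mm. Hold briefly, then back off gently.

```bash
python3 -m inch '{"twist":[[0,0,0],[0,0,0],[0,0,0]],"translation":[[0,0,0],[0,0,0],[0,0,0]],"jaw":[0.6,0.6,0.6]}'| sed -n 4p
python3 -m inch '{"twist":[[0,0,0],[0,0,0],[0,0,0],[0,0,0]],"translation":[[0.1,0,0],[0.2,0,0],[0.3,0,0],[0.4,0,0]],"jaw":[0.6,0.6,0.6,0.6]}'| sed -n 4p
python3 ok.py
python3 -m inch '{"twist":[[0,0,0],[0,0,0],[0,0,0],[0,0,0]],"translation":[[0.2,0,0],[0.5,0,0],[1.5,0,0],[3,0,0]],"jaw":[0.6,0.6,0.6,0.6]}'| sed -n 4p
python3 ok.py
```

```text
force: [3.1, -9.9, 3.4]
force: [0.2, -0.1, -0.5]
t 12.75 tcp jig [-0.0983 -0.006   0.0458] F jig [-0.11 -0.16 -0.45] grip 0.6 q6 0.02
turn to go [ 0.001  0.001 -0.001]
force: [-0.7, 0.2, 0.0]
t 13.25 tcp jig [-0.1296 -0.0061  0.0463] F jig [0.37 0.67 0.04] grip 0.6 q6 0.08
turn to go [ 0.     0.    -0.001]
```

The force drops to zero within about 1.5 mm, so the brick stayed against the stop. Now up, close the fingers and go to the lever.

```bash
python3 -m inch '{"twist":[[0,0,0],[0,0,0],[0,0,0],[0,0,0]],"translation":[[0.5,0,-4],[0.5,0,-9],[0.5,0.6,-14],[0.5,0.6,-14.4]],"jaw":[0,0,0,0]}'| sed -n 4p
python3 - <<'E'
from st import *
from plant import cams
rep([-.012,0,.19])
from scipy.optimize import least_squares
obs=[]
for c in("scene","side"):
    d=cams.read_camera(c);im=d["frame"].astype(int)
    o=proj(d,jw(j,[.04,0,.2262]))[0];m=(im[...,0]>110)&(im[...,1]<60)&(im[...,2]<60)
    y,x=np.nonzero(m);k=np.hypot(x-o[0],y-o[1])<25
    print(c,o,k.sum(),x[k].mean() if k.any() else 0,y[k].mean() if k.any() else 0)
    if k.any(): obs.append((d,np.array([x[k].mean(),y[k].mean()])))
    cv2.imwrite(f"pics/{c}2.png",cv2.resize(d["frame"][int(o[1])-60:int(o[1])+70,int(o[0])-80:int(o[0])+80,::-1],None,fx=2.5,fy=2.5))
r=least_squares(lambda p:np.concatenate([proj(d,jw(j,p))[0]-u for d,u in obs]),[.04,0,.22]);print("knob jig",r.x,r.fun)
cv2.imwrite("pics/both2.png",np.hstack([cv2.imread(f"pics/{c}2.png") for c in("scene","side")]))
E
```

```text
force: [0.2, 0.5, -1.6]
t 13.75 tcp jig [-0.1356 -0.0015  0.1955] F jig [ 0.43 -0.28 -1.58] grip -0.0 q6 0.09
turn to go [-0.008 -0.002 -0.002]
shift cm [-12.36   0.19   0.52]
scene [264.37427376 181.41168675] 12 265.6666666666667 181.91666666666666
side [248.26571526 165.12717126] 9 249.0 165.33333333333334
knob jig [0.04149833 0.00024748 0.22500528] [-0.83887855  0.04398034 -1.07494611 -0.07018167]
```

View pics/both2.png

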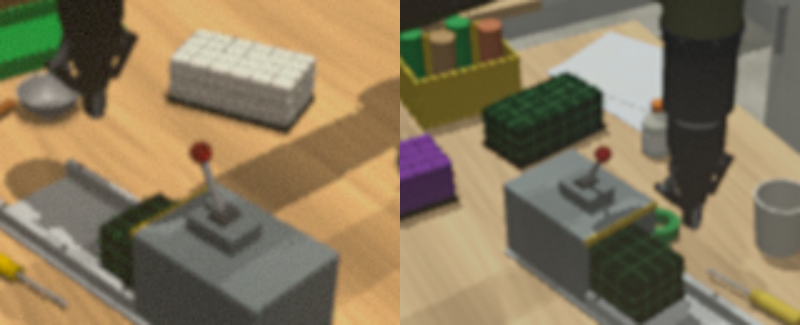

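The brick is well into the hood and lies flat, and the lever is open with its knob at jig (0.041, 0, 0.225). Next I approach behind the lever at tip height 0.19.

```bash
python3 -m inch '{"twist":[[0,0,0],[0,0,0],[0,0,0],[0,0,0]],"translation":[[-4,0.1,0.2],[-8,0.2,0.4],[-12,0.2,0.5],[-12,0.2,0.5]],"jaw":[0,0,0,0]}'| sed -n 4p
python3 ok.py
python3 -m inch '{"twist":[[0,0,0],[0,0,0],[0,0,0],[0,0,0],[0,0,0]],"translation":[[-1,0,0],[-2,0,0],[-3,0,0],[-4,0,0],[-5,0,0]],"jaw":[0,0,0,0,0]}'| sed -n 4p
python3 ok.py
```

```text
force: [-0.1, -0.5, -0.5]
t 14.35 tcp jig [-0.0121  0.0021  0.1836] F jig [-0.47  0.22 -0.46] grip 0.0 q6 -0.15
turn to go [0.002 0.    0.001]
force: [0.6, -1.1, 0.3]
t 14.97 tcp jig [0.0368 0.0016 0.1853] F jig [-1.2  -0.33  0.34] grip 0.0 q6 -0.26
turn to go [-0.     0.    -0.002]
```

```bash
python3 -m inch '{"twist":[[0,0,0],[0,0,0],[0,0,0],[0,0,0],[0,0,0]],"translation":[[-0.8,0,0],[-1.6,0,0],[-2.4,0,0],[-3,0,0],[-3.6,0,0]],"jaw":[0,0,0,0,0]}'| sed -n 4p
python3 ok.py
python3 -m inch '{"twist":[[0,0,0],[0,0,0],[0,0,0]],"translation":[[-0.3,0,0],[-0.6,0,0],[-0.8,0,0]],"jaw":[0,0,0]}'| sed -n 4p
python3 ok.py
```

```text
force: [0.7, -2.6, -0.8]
t 15.6 tcp jig [0.0724 0.0017 0.1851] F jig [-2.72 -0.01 -0.8 ] grip -0.0 q6 -0.34
turn to go [ 0.001 -0.    -0.002]
force: [4.1, -14.5, -2.6]
t 15.97 tcp jig [0.0778 0.0019 0.1856] F jig [-15.05  -0.48  -2.57] grip -0.0 q6 -0.35
turn to go [ 0.001 -0.005 -0.003]
```

The lever has reached its end stop, with the force jumping to 15 N. I hold briefly, back off and check.

```bash
python3 -m inch '{"twist":[[0,0,0],[0,0,0],[0,0,0],[0,0,0],[0,0,0]],"translation":[[0,0,0],[0.5,0,0],[2,0,0],[5,0,0],[9,0,0]],"jaw":[0,0,0,0,0]}'| sed -n 4p
python3 -m inch '{"twist":[[0,0,0],[0,0,0],[0,0,0],[0,0,0],[0,0,0]],"translation":[[5,0,-1],[10,0,-4],[14,0,-7],[14,0,-7],[14,0,-7]],"jaw":[0,0,0,0,0]}'| sed -n 4p
python3 - <<'E'
from st import *
from plant import cams
from scipy.optimize import least_squares
rep();obs=[]
for c in("scene","side"):
    d=cams.read_camera(c);im=d["frame"].astype(int)
    o=proj(d,jw(j,[.11,0,.222]))[0];m=(im[...,0]>110)&(im[...,1]<60)&(im[...,2]<60)
    y,x=np.nonzero(m);k=np.hypot(x-o[0],y-o[1])<25
    if k.any(): obs.append((d,np.array([x[k].mean(),y[k].mean()])))
    cv2.imwrite(f"pics/{c}3.png",cv2.resize(d["frame"][int(o[1])-70:int(o[1])+90,int(o[0])-80:int(o[0])+80,::-1],None,fx=2.5,fy=2.5))
if obs:
    r=least_squares(lambda p:np.concatenate([proj(d,jw(j,p))[0]-u for d,u in obs]),[.1,0,.22]);print(len(obs),"knob jig",r.x,"swing",np.arctan2(r.x[0]-.075,.07)+np.arctan2(.034,.071))
cv2.imwrite("pics/both3.png",np.hstack([cv2.imread(f"pics/{c}3.png") for c in("scene","side")]))
E
```

```text
force: [0.5, 0.6, -0.6]
force: [0.8, 0.6, -0.4]
t 17.23 tcp jig [-0.1498  0.002   0.2545] F jig [ 0.42 -0.92 -0.43] grip -0.0 q6 0.12
turn to go [ 0.001  0.001 -0.002]
2 knob jig [ 0.11488348 -0.0008648   0.22706863] swing 0.9644942267667833
```

View pics/both3.png

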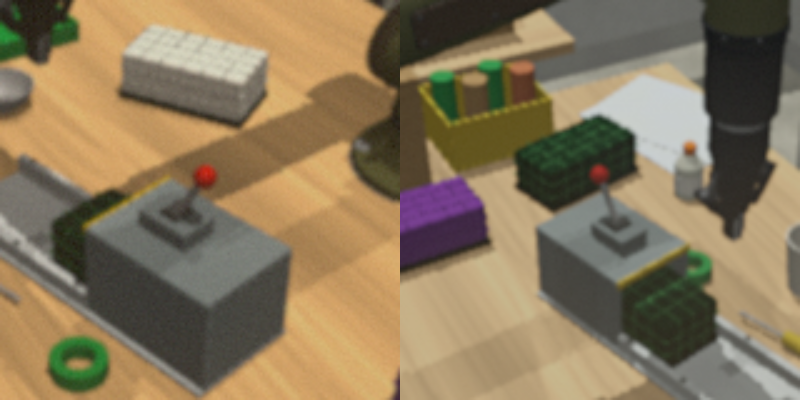

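The lever leans fully over to +x with a swing of about 0.96–1.0 rad. The brick is flat in the hood, and the arm is clear of everything.

```bash
python3 -c "
from plant import env
print(env.finish_job())"
```

```text
the job is handed in; nothing more can be done
None
```

I've handed the job in: the brick is resting against the sprung stop, pressed in by roughly 3–5 mm judging by the push force, the clamp lever is fully over against its end stop, and no bystanders were touched; the hand-in call gave no verdict.

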